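# Fetch the battery pack from behind the supplies and charge it

## Robot

A 6-joint arm with a two-finger parallel gripper is mounted at the origin on the work surface. World frame = base frame: x ahead of the robot, y to its left, z up, the work surface at z = 0. Lengths are in m, angles in rad, forces in N, time in s.
With the tool pointing down it reaches from about 0.35 to 0.875 m from the base axis. Payload 4.2 kg.
Tool frame: the origin (TCP) lies midway between the tips of the shut fingers; the grasp point (between the pads) lies 19 mm behind it; z points along the fingers, y is the line along which they close (so a half turn about z gives the same grasp; the last joint's range is limited). The gripper opens to 85 mm and grips with 20 to 120 N. Pads are 22 mm wide; open, the fingers measure 114 mm over their backs; the gripper's body (76 mm by 85 mm) begins 54 mm behind the grasp point. The pads swing forward as they close: fully open they stand 13 mm farther back than shut.
Start: joints at [1.543, 0.385, 0.008, 0, -1.194, -0.259], TCP at [0.177, 0.599, 0.231] pointing down, gripper open.
Joint ranges: [-3.14, 3.14], [-1.21, 2.06], [-1.07, 1.41], [-3.16, 2.05], [-2.99, -0.16], [-3.1, 3.1]. Speed limits (rad/s): [2.79, 2.79, 3.14, 3.14, 3.14, 3.14].

## Interface

Orientations are given as a unit quaternion [x, y, z, w].
In Python, from bench import ctrl gives the robot as it stands.
- The arm moves only by the tool drive_tool, never from a script. Its argument "rows" is a list of rows, each a list of 3 entries, a list of its own where there are three numbers: the finger opening in mm, from 0 to 85.4, then the shift along the tool's x, y, z in shares of 30 cm (1.0 is 30 cm), then the turn, a rotation vector about the tool's x, y, z in shares of 45 degrees (1.0 is 45 degrees). In form: [[gripper, [tx, ty, tz], [ax, ay, az]], ...]. A call has 1 to 5 rows; each row is the pose to reach, as a shift and turn from the pose commanded when the call began, along the tool's axes at that moment; what a row does not reach only later rows make up. A row lasts 1/10 s, in which the tool goes at most 50 mm and 8.59 degrees, less where a joint would pass 70% of its speed; a pose out of reach is approached as far as the arm can. No shift or turn number may pass 1 either way. A call with a gripper value outside its range is refused whole. The fingers move at their own pace and stop on an object; "newtons" is the grip in N (left out, the last holds). Time passes only in rows, so rows that repeat a pose let the fingers close. It gives the time, the measured TCP pose, the force, the opening and the grip force at its end, in the units of the state.
- ctrl.get_obs(): the state, without advancing time (a new reading comes with each control period).
- ctrl.get_image(name): name is "scene" or "top" or "wrist"; returns (picture, depth): 400x640x3 uint8, red, green, blue; 400x640 float32, m along the optical axis (not along the pixel's ray), 0 where there is no reading.
- ctrl.camera_info(name): a dict with "fx", "fy", "cx", "cy" (pixels), "cam_to_world" (4x4, takes a point from camera to world coordinates); the wrist camera has in their place "T_tool_cam" (4x4, takes a point from camera to tool coordinates, whose origin is the TCP and whose axes are the flange's). Camera axes: x right, y up, looking along -z (the intrinsics and any distortion apply to the point x, -y, -z); pixel columns grow to the right and rows downward; lengths in m; the calibration is good to about 2 mm. A picture is of the moment at which its call begins: read the wrist's pose just before it. camera_info takes no time and is no camera call.
- ctrl.finish_job(): hands the job in; it is judged then, once.
The state is a dict: "clock": time; "qpos": joint angles; "joint_vel": joint speeds; "joint_efforts": joint torques, N m; "position": TCP position; "ee_rot": TCP orientation; "wrist_force": force on the tool from outside, world axes, zero at the start; "moment": the same for the moment, N m; "width": finger opening in m; "gripper_force": force on a finger pad.
Only numpy, scipy, OpenCV 4.12 (cv2) and the standard library are available. Lean on these libraries where they do the work, as an engineer would, in place of code of your own. Each camera call takes 0.05 s, during which the arm holds its last target. There are 200 camera calls.

## Task

The black battery pack in the wooden crate needs charging, but the yellow can, the blue jar and the green bottle hem it in. Stand all three upright in the grey side tray, then lay the battery pack flat on the white charger, inside the drawn outline and square with it, and only then stand each of the three back upright on the middle of the mat of its own colour in the crate. Don't tip any of them over.

Things in the scene. Friction and masses are not known exactly. Their poses are not given: they have to be found in the camera images.
- can_yellow: yellow spray can with a thin black band and a black cap, upright; 48 mm diameter and straight-sided up to 70 mm, 95 mm tall with the cap, about 0.24 kg; origin at the centre of its underside, z up its axis; starts on the yellow mat
- jar_blue: blue jar with a white band and a white lid, upright; 53 mm diameter and straight-sided, 80 mm tall, the top 14 mm being the lid, about 0.28 kg; origin at the centre of its underside, z up its axis; starts on the blue mat
- bottle_green: green bottle with a narrow white cap, upright; 46 mm diameter and straight-sided up to 66 mm, then tapering, 98 mm tall, about 0.22 kg; origin at the centre of its underside, z up its axis; starts on the green mat
- battery: black battery pack with an orange stripe and three brass contacts on top, lying flat on the crate floor (6 mm above the table) between the three supplies, which stand about 62 mm from it, centre to centre, on three sides (one towards the robot, one to the left, one to the right); 52 (x) x 44 (y) x 30 (z) mm, about 0.16 kg; origin at the centre of its underside, x along its length, z up
- mat_yellow: yellow square mat, 64 x 64 x 4 mm, lying fixed on the floor of a low wooden crate; origin at the centre of its underside (6 mm above the table), x and y along its edges; home of the yellow can
- mat_blue: blue square mat, 64 x 64 x 4 mm, lying fixed on the floor of a low wooden crate; origin at the centre of its underside (6 mm above the table), x and y along its edges; home of the blue jar
- mat_green: green square mat, 64 x 64 x 4 mm, lying fixed on the floor of a low wooden crate; origin at the centre of its underside (6 mm above the table), x and y along its edges; home of the green bottle
- charger: white charging plate fixed to the table, 120 (x) x 100 (y) x 12 mm, flat top with a black drawn outline (68 x 60 mm inside) about its middle, its long side along x, where the battery pack lies lengthwise, either end first; origin at the centre of its underside. It stands to one side of the crate, left or right
- side_tray: grey open tray fixed to the table, outside 270 (x) x 120 (y) mm, floor 5 mm thick, walls 5 mm thick and 15 mm high; origin at the centre of its underside, x along its length; empty at the start, room for the three supplies in a row. It stands on the other side of the crate from the charger
- crate: low wooden crate fixed to the table, outside 190 (x) x 216 (y) mm, floor 6 mm thick, walls 6 mm thick, 35 mm high; origin at the centre of its underside, -x towards the robot; it also holds a small brown tape roll (18 mm high) and a mains plug (26 mm high) in its two corners nearest the robot
There are look-alikes about, which are no part of the job. There is more than one size of the can_yellow; the job needs the smaller. Several things have the shape of the jar_blue; the one meant has the colours described above.

How it is judged:
On the way, in this order (a step that is already met when the one before it is completed fails the run):
1. the yellow can, the blue jar and the green bottle all stand upright in the side tray, let go (x of can_yellow in the frame of side_tray between -0.125 and 0.125 m and y of can_yellow in the frame of side_tray between -0.05 and 0.05 m and z of each of can_yellow, jar_blue, bottle_green in the frame of side_tray below 0.011 m and angle between each of can_yellow, jar_blue, bottle_green's own z axis and vertical below 0.1 rad and contact force between the fingers and can_yellow below 0.2 N and x of jar_blue in the frame of side_tray between -0.125 and 0.125 m and y of jar_blue in the frame of side_tray between -0.05 and 0.05 m and contact force between the fingers and jar_blue below 0.2 N and x of bottle_green in the frame of side_tray between -0.125 and 0.125 m and y of bottle_green in the frame of side_tray between -0.05 and 0.05 m and contact force between the fingers and bottle_green below 0.2 N), for 0.2 s.
2. the battery pack lies on the charger inside the outline, let go, while the three still stand in the side tray (all of step 1 and horizontal distance between battery and charger below 0.012 m and z of battery in the frame of charger below 0.017 m and angle between battery's own z axis and vertical below 0.1 rad and angle between the x axis of battery and the x axis of charger, either way round below 0.2 rad and contact force between the fingers and battery below 0.2 N and linear speed of battery below 0.02 m/s), for 0.2 s.
At the end, for the whole second after the job is handed in: The can, the jar and the bottle each stand upright (within 0.1 rad) on the mat of their own colour, within 12 mm of its centre; the battery pack lies flat on the charger within 12 mm of the centre of the outline and within 0.2 rad of its direction (either way round); all is released and at rest (horizontal distance between can_yellow and mat_yellow below 0.012 m and z of can_yellow in the frame of mat_yellow below 0.009 m and angle between each of can_yellow, jar_blue, bottle_green, battery's own z axis and vertical below 0.1 rad and horizontal distance between jar_blue and mat_blue below 0.012 m and z of jar_blue in the frame of mat_blue below 0.009 m and horizontal distance between bottle_green and mat_green below 0.012 m and z of bottle_green in the frame of mat_green below 0.009 m and horizontal distance between battery and charger below 0.012 m and z of battery in the frame of charger below 0.017 m and angle between the x axis of battery and the x axis of charger, either way round below 0.2 rad and contact force between the fingers and battery below 0.2 N and linear speed of each of battery, can_yellow, jar_blue, bottle_green below 0.02 m/s and contact force between the fingers and can_yellow below 0.2 N and contact force between the fingers and jar_blue below 0.2 N and contact force between the fingers and bottle_green below 0.2 N); the robot touches nothing.
It fails at once if the can, the jar or the bottle is tipped over (more than 0.6 rad) (angle between any of can_yellow, jar_blue, bottle_green's own z axis and vertical above 0.6 rad).
It also fails if it takes over 144 s, if anything falls off the work surface, if the arm or the gripper's body presses on something with over 40 N, if the wrist force passes 120 N, or if a joint passes its speed limit or range.

## Working session

There is one attempt and no reset: what is moved stays moved. The work goes in short steps, Python scripts to look and compute and a tool call to move; the robot and the scene stay as the last step left them, time stands still between calls to the robot, and variables do not carry over. Pictures are saved under pics/ and viewed, at most 14 in all, crops included, and the job is handed in when it is done.

Besides the shell and the picture viewer there is one more tool, called by a JSON object that holds its "api" and its "payload", one argument or row to a line. drive_tool: Moves the arm, as the interface text tells. Its arguments: {"type":"object","properties":{"rows":{"type":"array","items":{"type":"array"}},"newtons":{"type":"number"}},"required":["rows"]}

```bash
mkdir -p pics; ls; python3 - <<'E'
from bench import ctrl
import cv2,numpy as np
np.set_printoptions(precision=4,suppress=True)
for n in("scene","top"):
    im,d=ctrl.get_image(n); np.savez(f"{n}0.npz",im=im,d=d)
    cv2.imwrite(f"pics/{n}0.png",im[:,:,::-1]); print(n,ctrl.camera_info(n))
print(ctrl.camera_info("wrist"))
print(ctrl.get_obs())
E
```

```text
pics
scene {'fx': 373.104836028951, 'fy': 373.104836028951, 'cx': 318.616267958656, 'cy': 198.01001269227388, 'cam_to_world': array([[-0.5649, -0.7095,  0.4214,  0.8562],
       [ 0.8251, -0.4942,  0.2739,  0.2274],
       [ 0.0139,  0.5024,  0.8645,  0.711 ],
       [ 0.    ,  0.    ,  0.    ,  1.    ]])}
top {'fx': 445.1539369306419, 'fy': 445.1539369306419, 'cx': 313.8754760949076, 'cy': 199.71886457323697, 'cam_to_world': array([[ 0.0144,  0.9947, -0.102 ,  0.4435],
       [-0.9998,  0.0156,  0.0103,  0.0244],
       [ 0.0118,  0.1018,  0.9947,  0.9616],
       [ 0.    ,  0.    ,  0.    ,  1.    ]])}
{'fx': 285.46400901893617, 'fy': 285.46400901893617, 'cx': 323.0562752473998, 'cy': 202.700652597344, 'T_tool_cam': array([[-0.0004,  0.9628,  0.2704,  0.0692],
       [ 1.    ,  0.0007, -0.001 , -0.001 ],
       [-0.0011,  0.2704, -0.9628, -0.1417],
       [ 0.    ,  0.    ,  0.    ,  1.    ]])}
{'clock': 0.1, 'qpos': array([ 1.5426,  0.3855,  0.0068, -0.0004, -1.194 , -0.2586]), 'joint_vel': array([ 0.0005, -0.0023,  0.004 ,  0.0002,  0.0015, -0.0013]), 'joint_efforts': array([ -0.0006, -39.3315,  18.8932,   4.1979,  -0.0026,   0.    ]), 'position': array([0.1766, 0.599 , 0.2303]), 'ee_rot': array([ 0.9897, -0.143 , -0.0001,  0.001 ]), 'wrist_force': array([ 0.3098, -0.1562,  0.654 ]), 'moment': array([-0.0052, -0.0172, -0.0224]), 'gripper_force': 0.0, 'width': 0.08529096367342605}
```

View pics/top0.png

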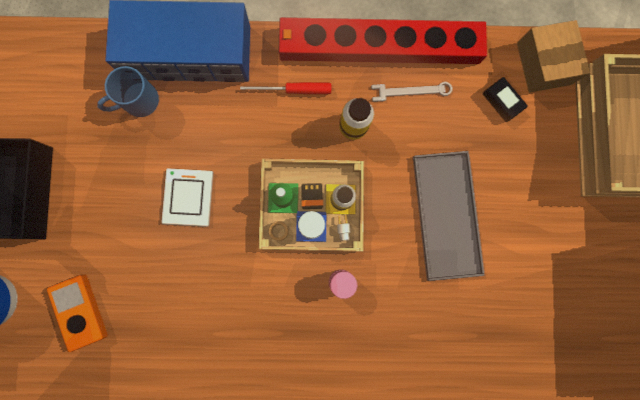

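View pics/scene0.png

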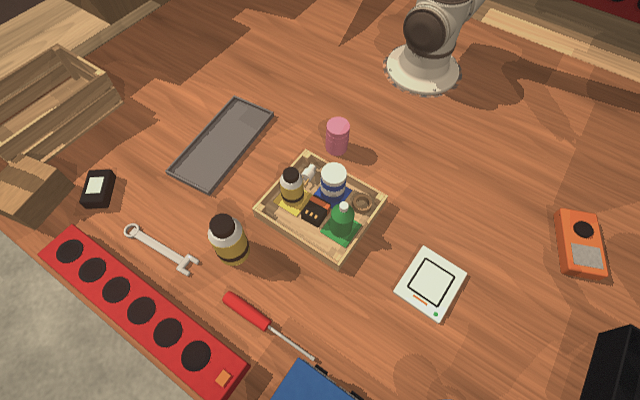

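The top view (up is +x, left is +y) shows the crate at (312,205), the charger at (187,197) and the tray at (448,215).

What could be mistaken for each target:
- **Yellow can:** the small one in the crate at (343,197), or the large one at (357,117). I choose the small one.
- **Blue jar:** the blue and white one in the crate at (312,225), or the pink one at (343,285). I choose the blue one.
- **Battery:** the pack in the crate at (312,195), or the black gadget at (505,99). I choose the one in the crate.
- **Green bottle:** only one, at (282,195).

Next I'll measure these and check the choice in a close crop.

```bash
cat > h.py <<'E'
from bench import ctrl
import cv2,numpy as np
np.set_printoptions(precision=4,suppress=True)
from scipy.spatial.transform import Rotation as R
def cast(ci,uv,z,T=None):
    T=ci["cam_to_world"] if T is None else T
    uv=np.atleast_2d(np.asarray(uv,float))
    d=np.c_[(uv[:,0]-ci["cx"])/ci["fx"],-(uv[:,1]-ci["cy"])/ci["fy"],-np.ones(len(uv))]@T[:3,:3].T
    return T[:3,3]+d*((z-T[2,3])/d[:,2])[:,None]
def wristT(o):
    T=np.eye(4);T[:3,:3]=R.from_quat(o["ee_rot"]).as_matrix();T[:3,3]=o["position"]
    return T@ctrl.camera_info("wrist")["T_tool_cam"]
def rect(pts): # world xy contour -> centre, (long,short), angle of long side
    c,(w,h),a=cv2.minAreaRect(((pts[:,:2])*1000).astype(np.float32))
    if w<h: w,h,a=h,w,a+90
    return np.array(c)/1000,(w,h),(a+90)%180-90
def blobs(mask,minA=30):
    cs,_=cv2.findContours(mask.astype(np.uint8),cv2.RETR_EXTERNAL,cv2.CHAIN_APPROX_NONE)
    return [c[:,0,:] for c in cs if cv2.contourArea(c)>minA]
E
python3 - <<'E'
from h import *
f=np.load("top0.npz");im,d=f["im"],f["d"];ci=ctrl.camera_info("top")
hsv=cv2.cvtColor(im,cv2.COLOR_RGB2HSV);H,S,V=[hsv[:,:,i].astype(int) for i in range(3)]
for n,m,z in [("white",(S<60)&(V>150),.012),("grey",(S<50)&(V<150)&(V>60),.015),("green",(H>45)&(H<80)&(S>80),.01),("blue",(H>105)&(H<130)&(S>120),.01),("yellow",(H>20)&(H<32)&(S>150)&(V>100),.01),("dark",(V<60),.1),("white_jar",(S<60)&(V>150),.09)]:
    for c in blobs(m): 
        p=cast(ci,c,z); x,y=c.mean(0)
        if 150<x<500 and 60<y<300: print(n,c.mean(0),cv2.contourArea(c),*rect(p), "d",d[int(y),int(x)])
cv2.imwrite("pics/crop0.png",cv2.resize(im[145:265,150:490,::-1],None,fx=2.3,fy=2.3,interpolation=cv2.INTER_CUBIC))
E
```

```text
white [344.5333 231.    ] 97.5 [ 0.4737 -0.0521] (33.69139099121094, 20.125789642333984) 11.72268009185791 d 0.93276304
white [311.3514 224.0676] 526.0 [0.4887 0.02  ] (55.47479248046875, 55.42798614501953) -89.15957224369049 d 0.871904
white [350.5366 198.9024] 32.5 [ 0.5444 -0.064 ] (37.35352325439453, 14.54655933380127) -32.070865631103516 d 0.86031085
white [280.1739 191.6087] 48.5 [0.5574 0.0876] (17.21059799194336, 15.134499549865723) -89.08431994915009 d 0.8591762
white [186.9541 196.9388] 2471.0 [0.5432 0.2864] (118.36554718017578, 99.73057556152344) -2.5478973388671875 d 0.9527318
white [360.378  117.3537] 72.0 [ 0.7242 -0.084 ] (55.563602447509766, 41.11285400390625) -84.0797610282898 d 0.8580328
white [261.253  87.506] 40.5 [0.7869 0.1333] (90.02039337158203, 2.2693731784820557) -88.92625284194946 d 0.97548133
white [407.0363  90.5389] 460.5 [ 0.7894 -0.1976] (174.823486328125, 35.03491973876953) -84.12778663635254 d 0.990448
grey [447.503  218.4212] 5206.5 [ 0.5129 -0.2726] (256.0083312988281, 116.98095703125) 5.581639766693115 d 0.9594213
grey [191.  65.] 36.0 [0.834  0.
[... 1073 characters left out ...]
.5361 -0.0567] (34.285369873046875, 13.351724624633789) -32.07085418701172 d 0.86031085
white_jar [280.1739 191.6087] 48.5 [0.548  0.0824] (15.797017097473145, 13.891399383544922) -89.08467435836792 d 0.8591762
white_jar [186.9541 196.9388] 2471.0 [0.535  0.2648] (108.64330291748047, 91.53897094726562) -2.547882080078125 d 0.9527318
white_jar [360.378  117.3537] 72.0 [ 0.7011 -0.0751] (50.99973678588867, 37.73593521118164) -84.07975673675537 d 0.8580328
white_jar [261.253  87.506] 40.5 [0.7587 0.1244] (82.62633514404297, 2.0829622745513916) -88.92628955841064 d 0.97548133
white_jar [407.0363  90.5389] 460.5 [ 0.761  -0.1794] (160.4639129638672, 32.1572380065918) -84.12779474258423 d 0.990448
```

View pics/crop0.png

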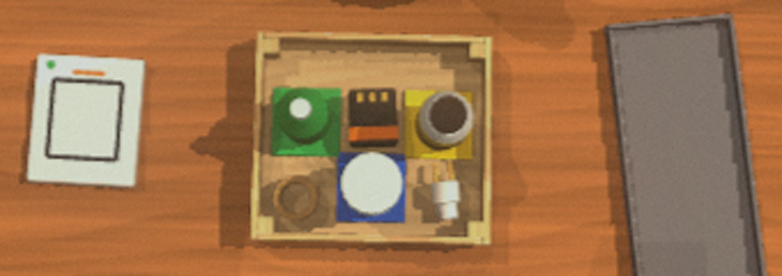

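The crop confirms the choices: small yellow can at crop (447,115), blue-banded jar with white lid at (371,183), green bottle at (302,110), battery with three contacts at (373,115). I'll grip everything along the world y axis, with the fingertips above the crate walls.

```bash
cat >> h.py <<'E'
def go(x,y,z,yaw=0):
    "shift (tool mm) and turn (deg) to a pointing-down pose whose tool x is at yaw"
    o=ctrl.get_obs();r=R.from_quat(o["ee_rot"])
    g=R.from_euler('z',yaw,degrees=True)*R.from_quat([1,0,0,0])
    print("t",o["clock"],"pos",o["position"],"shift",np.round(r.inv().apply(np.array([x,y,z])-o["position"])*1000,1),"turn",np.round((r.inv()*g).as_rotvec(degrees=True),2))
E
python3 -c "
from h import *
go(.52,.02,.28)
ci=ctrl.camera_info('top')
print(cast(ci,[344.8,194.1],.105),cast(ci,[280.2,191.6],.108),cast(ci,[449,216],.015))"
```

```text
t 0.1 pos [0.1766 0.599  0.2303] shift [493.2 458.2 -48.7] turn [  0.11   0.01 -16.44]
[[ 0.5432 -0.0442  0.105 ]] [[0.5457 0.0808 0.108 ]] [[ 0.51   -0.2747  0.015 ]]
```

Careful with the scale: shifts go in shares of 30 cm and turns go in shares of 45 degrees. That gives: 178 mm / 300 = 0.5933, 164 mm / 300 = 0.5467, -16.4 degrees / 45 = -0.3644.

{"api": "drive_tool", "payload": {
  "rows": [
    [85, [0.12, 0.11, -0.0333], [0, 0, -0.1111]],
    [85, [0.24, 0.22, -0.0667], [0, 0, -0.2222]],
    [85, [0.36, 0.33, -0.1], [0, 0, -0.3644]],
    [85, [0.48, 0.44, -0.1333], [0, 0, -0.3644]],
    [85, [0.5933, 0.5467, -0.1633], [0, 0, -0.3644]]
  ],
  "newtons": 30
}}

```text
clock: 0.6
position: [0.3016, 0.3897, 0.2805]
ee_rot: [1.0, -0.0, -0.0, 0.0]
wrist_force: [1.7, -0.2, -0.4]
width: 0.085
gripper_force: 0.0
```

```bash
python3 -c "
from h import *
go(.52,.02,.28)"
```

```text
t 0.6 pos [0.3016 0.3897 0.2805] shift [218.4 369.7   0.6] turn [ 0.02  0.01 -0.01]
```

In the tool's units: 205 mm / 300 = 0.6833, 166 mm / 300 = 0.5533.

{"api": "drive_tool", "payload": {
  "rows": [
    [85, [0.08, 0.14, 0], [0, 0, 0]],
    [85, [0.16, 0.2767, 0], [0, 0, 0]],
    [85, [0.24, 0.4167, 0], [0, 0, 0]],
    [85, [0.32, 0.5533, 0], [0, 0, 0]],
    [85, [0.4, 0.6833, 0], [0, 0, 0]]
  ]
}}

```text
clock: 1.1
position: [0.4213, 0.1847, 0.2803]
ee_rot: [1.0, -0.0, -0.0, -0.0]
wrist_force: [0.3, 1.4, 0.5]
width: 0.0852
gripper_force: 0.0
```

In the tool's units: 163 mm / 300 = 0.5433, 125 mm / 300 = 0.4167.

{"api": "drive_tool", "payload": {
  "rows": [
    [85, [0.08, 0.1367, 0], [0, 0, 0]],
    [85, [0.16, 0.2767, 0], [0, 0, 0]],
    [85, [0.24, 0.4167, 0], [0, 0, 0]],
    [85, [0.3233, 0.5433, 0], [0, 0, 0]],
    [85, [0.3233, 0.5433, 0], [0, 0, 0]]
  ]
}}

```text
clock: 1.6
position: [0.5194, 0.0198, 0.2792]
ee_rot: [1.0, -0.004, -0.001, 0.001]
wrist_force: [-0.6, 0.8, -0.3]
width: 0.0847
gripper_force: 0.0
```

```bash
python3 -c "
from h import *
o=ctrl.get_obs();im,d=ctrl.get_image('wrist');np.savez('w0.npz',im=im,d=d,T=wristT(o));cv2.imwrite('pics/w0.png',im[:,:,::-1]);go(.544,-.043,.16)"
```

```text
t 1.65 pos [0.5184 0.0214 0.2792] shift [ 26.2  64.2 119.2] turn [ 0.03  0.12 -0.32]
```

View pics/w0.png

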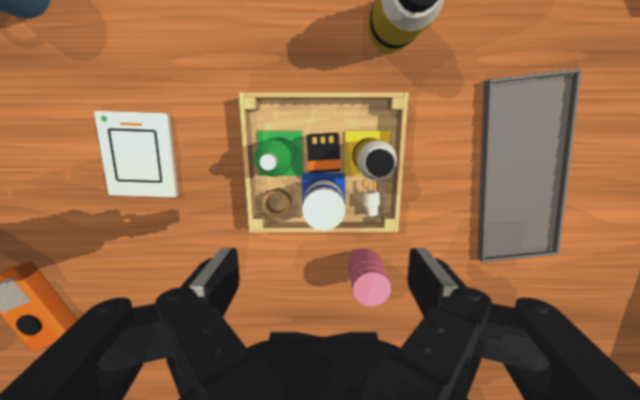

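The wrist view shows can cap (381,159), bottle cap (268,162) and jar lid (323,208). The tray's outer corners are near (484,80), (580,70), (557,253) and (480,262). I'll cross-check these positions against the top view.

```bash
python3 -c "
from h import *
f=np.load('w0.npz');T=f['T'];im=f['im'];ci=ctrl.camera_info('wrist')
hsv=cv2.cvtColor(im,cv2.COLOR_RGB2HSV);H,S,V=[hsv[:,:,i].astype(int) for i in range(3)]
p=lambda uv,z:cast(ci,uv,z,T)[:,:2]
print('can',p([381,159],.105),'bot',p([268,162],.108),'jar',p([323,208],.09))
t=p([[484,80],[580,70],[557,253],[480,262]],.015);print('tray',t,t.mean(0))
for n,m,z in [('white',(S<70)&(V>150),.012),('green',(H>45)&(H<80)&(S>80),.01),('yellow',(H>20)&(H<32)&(S>150)&(V>100),.01)]:
  for c in blobs(m,200): print(n,c.mean(0),*rect(cast(ci,c,z,T)))
"
```

```text
can [[ 0.5493 -0.0441]] bot [[0.5474 0.0801]] jar [[0.4889 0.0203]]
tray [[ 0.6408 -0.1934]
 [ 0.652  -0.3174]
 [ 0.3899 -0.3438]
 [ 0.3754 -0.2258]] [ 0.5145 -0.2701]
white [ 10.369  296.4167] [0.3195 0.5378] (55.26753616333008, 41.48847579956055) -67.03447532653809
white [371.9091 202.9848] [ 0.4706 -0.0529] (37.85592269897461, 24.073631286621094) 8.733013153076172
white [325.4887 208.4511] [0.4629 0.0195] (66.08268737792969, 65.15254211425781) -27.027942657470703
white [267.625 161.5  ] [0.5352 0.0991] (24.893436431884766, 23.61621856689453) -46.63874816894531
white [380.5172 149.2299] [ 0.5502 -0.0623] (48.48420715332031, 23.828866958618164) 80.50923919677734
white [136.4422 152.9637] [0.5451 0.2837] (119.05846405029297, 102.79066467285156) -2.3688125610351562
white [419.536  10.808] [ 0.7223 -0.0997] (59.940940856933594, 22.941543579101562) 89.6157455444336
green [279.355  152.4556] [0.5464 0.0842] (68.70711517333984, 62.139617919921875) 89.56327056884766
yellow [361.3787 147.3609] [ 0.546  -0.0422] (64.10395812988281, 63.26866912841797) -1.4188079833984375
```

In the tool's units: 120 mm / 300 = 0.4, 110 mm / 300 = 0.3667, -0.3 degrees / 45 = -0.0067.

{"api": "drive_tool", "payload": {
  "rows": [
    [85, [0.0333, 0.08, 0.1333], [0, 0, 0]],
    [85, [0.0633, 0.1467, 0.2667], [0, 0, -0.0067]],
    [85, [0.09, 0.2167, 0.3667], [0, 0, -0.0067]],
    [85, [0.09, 0.2167, 0.4], [0, 0, -0.0067]],
    [85, [0.09, 0.2167, 0.4], [0, 0, -0.0067]]
  ]
}}

```text
clock: 2.15
position: [0.5436, -0.0408, 0.1588]
ee_rot: [1.0, 0.002, -0.002, 0.0]
wrist_force: [0.6, 0.9, 0.2]
width: 0.0848
gripper_force: 0.0
```

```bash
python3 -c "
from h import *
go(.546,-.044,.042)"
```

```text
t 2.15 pos [ 0.5436 -0.0408  0.1588] shift [  2.8   3.1 116.8] turn [0.03 0.23 0.28]
```

In the tool's units: 117 mm / 300 = 0.39, 105 mm / 300 = 0.35.

{"api": "drive_tool", "payload": {
  "rows": [
    [85, [0.0067, 0.0033, 0.1333], [0, 0, 0]],
    [85, [0.0067, 0.0033, 0.2667], [0, 0, 0]],
    [85, [0.0067, 0.0033, 0.35], [0, 0, 0]],
    [85, [0.0067, 0.0033, 0.39], [0, 0, 0]],
    [85, [0.0067, 0.0033, 0.39], [0, 0, 0]]
  ]
}}

```text
clock: 2.65
position: [0.547, -0.0413, 0.0434]
ee_rot: [1.0, 0.003, -0.0, 0.0]
wrist_force: [-0.0, -0.5, -0.7]
width: 0.0852
gripper_force: 0.0
```

{"api": "drive_tool", "payload": {
  "rows": [
    [40, [0, 0, 0], [0, 0, 0]],
    [40, [0, 0, 0], [0, 0, 0]],
    [40, [0, 0, 0], [0, 0, 0]],
    [40, [0, 0, 0], [0, 0, 0]],
    [40, [0, 0, 0], [0, 0, 0]]
  ]
}}

```text
clock: 3.15
position: [0.5481, -0.0422, 0.0453]
ee_rot: [1.0, 0.003, 0.002, -0.0]
wrist_force: [-1.6, 1.0, 6.9]
width: 0.047
gripper_force: 30.9
```

In the tool's units: 90 mm / 300 = 0.3, -80 mm / 300 = -0.2667.

{"api": "drive_tool", "payload": {
  "rows": [
    [40, [0, 0, -0.1], [0, 0, 0]],
    [40, [0, 0, -0.2167], [0, 0, 0]],
    [40, [0.0133, 0.0667, -0.2667], [0, 0, 0]],
    [40, [0.0367, 0.1833, -0.2667], [0, 0, 0]],
    [40, [0.06, 0.3, -0.2667], [0, 0, 0]]
  ]
}}

```text
clock: 3.65
position: [0.5654, -0.1326, 0.1243]
ee_rot: [1.0, 0.003, 0.001, -0.0]
wrist_force: [0.3, 0.3, -2.7]
width: 0.0471
gripper_force: 32.2
```

{"api": "drive_tool", "payload": {
  "rows": [
    [40, [0.0233, 0.1167, 0], [0, 0, 0]],
    [40, [0.0467, 0.2333, 0], [0, 0, 0]],
    [40, [0.07, 0.35, 0], [0, 0, 0]],
    [40, [0.0933, 0.44, 0], [0, 0, 0]],
    [40, [0.0933, 0.44, 0], [0, 0, 0]]
  ]
}}

```text
clock: 4.15
position: [0.5938, -0.2673, 0.1225]
ee_rot: [1.0, 0.0, -0.0, 0.0]
wrist_force: [0.3, -0.1, -2.5]
width: 0.0473
gripper_force: 32.2
```

```bash
python3 -c "
from h import *
go(.593,-.264,.039)"
```

```text
t 4.15 pos [ 0.5938 -0.2673  0.1225] shift [-0.8 -3.3 83.5] turn [0.   0.01 0.01]
```

In the tool's units: 84 mm / 300 = 0.28, 82 mm / 300 = 0.2733.

{"api": "drive_tool", "payload": {
  "rows": [
    [40, [0, -0.0067, 0.1167], [0, 0, 0]],
    [40, [0, -0.0067, 0.2167], [0, 0, 0]],
    [40, [0, -0.0067, 0.26], [0, 0, 0]],
    [40, [0, -0.0067, 0.2733], [0, 0, 0]],
    [40, [0, -0.0067, 0.28], [0, 0, 0]]
  ]
}}

```text
clock: 4.65
position: [0.5943, -0.2619, 0.0404]
ee_rot: [1.0, 0.003, 0.0, 0.0]
wrist_force: [-2.6, 1.1, 5.1]
width: 0.0475
gripper_force: 32.9
```

In the tool's units: -100 mm / 300 = -0.3333, -50 mm / 300 = -0.1667.

{"api": "drive_tool", "payload": {
  "rows": [
    [85, [0, 0, 0], [0, 0, 0]],
    [85, [0, 0, 0], [0, 0, 0]],
    [85, [0, 0, 0], [0, 0, 0]],
    [85, [0, 0, -0.1667], [0, 0, 0]],
    [85, [0, 0, -0.3333], [0, 0, 0]]
  ]
}}

```text
clock: 5.15
position: [0.5932, -0.2621, 0.1393]
ee_rot: [1.0, 0.002, -0.002, -0.0]
wrist_force: [0.5, -1.5, 0.2]
width: 0.0849
gripper_force: 0.0
```

In the tool's units: -192 mm / 300 = -0.64, -144 mm / 300 = -0.48.

{"api": "drive_tool", "payload": {
  "rows": [
    [85, [0, 0, -0.0667], [0, 0, 0]],
    [85, [-0.0233, -0.16, -0.0667], [0, 0, 0]],
    [85, [-0.0467, -0.32, -0.0667], [0, 0, 0]],
    [85, [-0.07, -0.48, -0.0667], [0, 0, 0]],
    [85, [-0.0933, -0.64, -0.0667], [0, 0, 0]]
  ]
}}

```text
clock: 5.65
position: [0.5649, -0.0687, 0.1602]
ee_rot: [1.0, 0.002, 0.001, -0.0]
wrist_force: [0.9, 0.3, -0.5]
width: 0.0851
gripper_force: 0.0
```

In the tool's units: -151 mm / 300 = -0.5033, -144 mm / 300 = -0.48.

{"api": "drive_tool", "payload": {
  "rows": [
    [85, [-0.02, -0.16, 0], [0, 0, 0]],
    [85, [-0.0433, -0.32, 0], [0, 0, 0]],
    [85, [-0.0667, -0.48, 0], [0, 0, 0]],
    [85, [-0.0667, -0.5033, 0], [0, 0, 0]],
    [85, [-0.0667, -0.5033, 0], [0, 0, 0]]
  ]
}}

```text
clock: 6.15
position: [0.5445, 0.0824, 0.16]
ee_rot: [1.0, 0.004, 0.001, -0.0]
wrist_force: [-0.4, -1.0, 0.5]
width: 0.085
gripper_force: 0.0
```

```bash
python3 -c "
from h import *
go(.5465,.0805,.040)"
```

```text
t 6.15 pos [0.5445 0.0824 0.16  ] shift [  1.8   2.  120. ] turn [-0.03 -0.09  0.45]
```

In the tool's units: 120 mm / 300 = 0.4, 108 mm / 300 = 0.36, 0.4 degrees / 45 = 0.0089.

{"api": "drive_tool", "payload": {
  "rows": [
    [85, [0.0067, 0.0033, 0.1333], [0, 0, 0.0089]],
    [85, [0.0067, 0.0033, 0.2667], [0, 0, 0.0089]],
    [85, [0.0067, 0.0033, 0.36], [0, 0, 0.0089]],
    [85, [0.0067, 0.0033, 0.4], [0, 0, 0.0089]],
    [85, [0.0067, 0.0033, 0.4], [0, 0, 0.0089]]
  ]
}}

```text
clock: 6.65
position: [0.5457, 0.0782, 0.038]
ee_rot: [1.0, -0.002, -0.001, 0.001]
wrist_force: [-0.2, 0.1, 0.9]
width: 0.0852
gripper_force: 0.0
```

{"api": "drive_tool", "payload": {
  "rows": [
    [40, [0, 0, 0], [0, 0, 0]],
    [40, [0, 0, 0], [0, 0, 0]],
    [40, [0, 0, 0], [0, 0, 0]],
    [40, [0, 0, 0], [0, 0, 0]],
    [40, [0, 0, 0], [0, 0, 0]]
  ]
}}

```text
clock: 7.15
position: [0.5475, 0.0801, 0.0411]
ee_rot: [1.0, -0.001, 0.002, -0.0]
wrist_force: [-1.0, -0.3, 6.5]
width: 0.0454
gripper_force: 30.9
```

In the tool's units: -125 mm / 300 = -0.4167, -120 mm / 300 = -0.4.

{"api": "drive_tool", "payload": {
  "rows": [
    [40, [0, 0, -0.1167], [0, 0, 0]],
    [40, [0, 0, -0.25], [0, 0, 0]],
    [40, [0, 0, -0.4], [0, 0, 0]],
    [40, [-0.0133, 0.1333, -0.4167], [0, 0, 0]],
    [40, [-0.0267, 0.2667, -0.4167], [0, 0, 0]]
  ]
}}

```text
clock: 7.65
position: [0.5387, 0.0001, 0.1665]
ee_rot: [1.0, 0.0, 0.002, -0.001]
wrist_force: [0.4, -0.2, -2.1]
width: 0.0452
gripper_force: 32.0
```

```bash
python3 -c "
from h import *
go(.513,-.272,.16)"
```

```text
t 7.65 pos [0.5387 0.0001 0.1665] shift [-25.9 272.1   5.9] turn [-0.1  -0.25  0.02]
```

In the tool's units: 230 mm / 300 = 0.7667, 184 mm / 300 = 0.6133.

{"api": "drive_tool", "payload": {
  "rows": [
    [40, [-0.0167, 0.1533, 0], [0, 0, 0]],
    [40, [-0.0333, 0.3067, 0], [0, 0, 0]],
    [40, [-0.05, 0.46, 0], [0, 0, 0]],
    [40, [-0.0667, 0.6133, 0], [0, 0, 0]],
    [40, [-0.08, 0.7667, 0], [0, 0, 0]]
  ]
}}

```text
clock: 8.15
position: [0.5125, -0.2316, 0.164]
ee_rot: [1.0, -0.001, -0.0, -0.0]
wrist_force: [1.3, 0.7, -2.0]
width: 0.0454
gripper_force: 32.0
```

In the tool's units: 124 mm / 300 = 0.4133, 118 mm / 300 = 0.3933.

{"api": "drive_tool", "payload": {
  "rows": [
    [40, [-0.0067, 0.1367, 0.0667], [0, 0, 0]],
    [40, [-0.0067, 0.1367, 0.2167], [0, 0, 0]],
    [40, [-0.0067, 0.1367, 0.35], [0, 0, 0]],
    [40, [-0.0067, 0.1367, 0.3933], [0, 0, 0]],
    [40, [-0.0067, 0.1367, 0.4133], [0, 0, 0]]
  ]
}}

```text
clock: 8.65
position: [0.5106, -0.2709, 0.0389]
ee_rot: [1.0, -0.001, -0.002, -0.0]
wrist_force: [0.1, -0.4, -1.6]
width: 0.0456
gripper_force: 31.9
```

In the tool's units: 5 mm / 300 = 0.0167, 3 mm / 300 = 0.01.

{"api": "drive_tool", "payload": {
  "rows": [
    [40, [0, 0, 0.01], [0, 0, 0]],
    [40, [0, 0, 0.0167], [0, 0, 0]]
  ]
}}

```text
clock: 8.85
position: [0.5131, -0.2713, 0.037]
ee_rot: [1.0, -0.001, 0.002, 0.001]
wrist_force: [-0.1, 0.4, -1.3]
width: 0.0452
gripper_force: 31.9
```

In the tool's units: 2 mm / 300 = 0.0067, 1 mm / 300 = 0.0033.

{"api": "drive_tool", "payload": {
  "rows": [
    [40, [0, 0, 0.0033], [0, 0, 0]],
    [40, [0, 0, 0.0067], [0, 0, 0]],
    [40, [0, 0, 0.0067], [0, 0, 0]]
  ]
}}

```text
clock: 9.15
position: [0.5128, -0.2712, 0.0361]
ee_rot: [1.0, -0.001, 0.002, 0.001]
wrist_force: [-2.4, 2.6, 6.4]
width: 0.0452
gripper_force: 32.9
```

Contact. Release the bottle and go for the jar at (0.487, 0.020).

In the tool's units: -100 mm / 300 = -0.3333, -50 mm / 300 = -0.1667.

{"api": "drive_tool", "payload": {
  "rows": [
    [85, [0, 0, 0], [0, 0, 0]],
    [85, [0, 0, 0], [0, 0, 0]],
    [85, [0, 0, 0], [0, 0, 0]],
    [85, [0, 0, -0.1667], [0, 0, 0]],
    [85, [0, 0, -0.3333], [0, 0, 0]]
  ]
}}

```text
clock: 9.65
position: [0.5104, -0.2711, 0.1328]
ee_rot: [1.0, -0.001, -0.002, -0.0]
wrist_force: [2.0, -0.0, 0.9]
width: 0.0851
gripper_force: 0.0
```

{"api": "drive_tool", "payload": {
  "rows": [
    [85, [0, 0, -0.08], [0, 0, 0]],
    [85, [-0.0167, -0.16, -0.08], [0, 0, 0]],
    [85, [-0.0333, -0.32, -0.08], [0, 0, 0]],
    [85, [-0.05, -0.48, -0.08], [0, 0, 0]],
    [85, [-0.0667, -0.64, -0.08], [0, 0, 0]]
  ]
}}

```text
clock: 10.15
position: [0.4916, -0.0777, 0.1575]
ee_rot: [1.0, -0.002, 0.0, -0.0]
wrist_force: [0.7, 0.9, 0.1]
width: 0.0847
gripper_force: 0.0
```

In the tool's units: -99 mm / 300 = -0.33, -96 mm / 300 = -0.32.

{"api": "drive_tool", "payload": {
  "rows": [
    [85, [-0.01, -0.16, 0], [0, 0, 0]],
    [85, [-0.02, -0.32, 0], [0, 0, 0]],
    [85, [-0.02, -0.33, 0], [0, 0, 0]],
    [85, [-0.02, -0.33, 0], [0, 0, 0]]
  ]
}}

```text
clock: 10.55
position: [0.4862, 0.021, 0.1574]
ee_rot: [1.0, 0.0, 0.0, -0.0]
wrist_force: [0.3, -0.2, -0.1]
width: 0.085
gripper_force: 0.0
```

```bash
python3 -c "
from h import *
go(.487,.0203,.035)"
```

```text
t 10.55 pos [0.4862 0.021  0.1574] shift [  0.8   0.7 122.4] turn [-0.   -0.01  0.04]
```

{"api": "drive_tool", "payload": {
  "rows": [
    [85, [0.0033, 0.0033, 0.1333], [0, 0, 0]],
    [85, [0.0033, 0.0033, 0.2667], [0, 0, 0]],
    [85, [0.0033, 0.0033, 0.36], [0, 0, 0]],
    [85, [0.0033, 0.0033, 0.4033], [0, 0, 0]],
    [85, [0.0033, 0.0033, 0.4033], [0, 0, 0]]
  ]
}}

```text
clock: 11.05
position: [0.4856, 0.0168, 0.0342]
ee_rot: [1.0, -0.003, -0.003, 0.001]
wrist_force: [0.1, 0.1, -0.1]
width: 0.0851
gripper_force: 0.0
```

{"api": "drive_tool", "payload": {
  "rows": [
    [45, [0, 0, 0], [0, 0, 0]],
    [45, [0, 0, 0], [0, 0, 0]],
    [45, [0, 0, 0], [0, 0, 0]],
    [45, [0, 0, 0], [0, 0, 0]],
    [45, [0, 0, 0], [0, 0, 0]]
  ]
}}

```text
clock: 11.55
position: [0.4882, 0.0188, 0.0376]
ee_rot: [1.0, -0.001, 0.001, -0.0]
wrist_force: [1.1, -2.0, 6.2]
width: 0.0525
gripper_force: 32.2
```

In the tool's units: -85 mm / 300 = -0.2833, 80 mm / 300 = 0.2667.

{"api": "drive_tool", "payload": {
  "rows": [
    [45, [0, 0, -0.1167], [0, 0, 0]],
    [45, [0, 0, -0.2333], [0, 0, 0]],
    [45, [0, 0, -0.2833], [0, 0, 0]],
    [45, [-0.0167, 0.1333, -0.2833], [0, 0, 0]],
    [45, [-0.0333, 0.2667, -0.2833], [0, 0, 0]]
  ]
}}

```text
clock: 12.05
position: [0.4765, -0.061, 0.1216]
ee_rot: [1.0, 0.0, 0.0, -0.001]
wrist_force: [0.1, -0.4, -3.2]
width: 0.0521
gripper_force: 33.6
```

```bash
python3 -c "
from h import *
go(.433,-.280,.12)"
```

```text
t 12.05 pos [ 0.4765 -0.061   0.1216] shift [-43.5 219.    1.3] turn [-0.06 -0.03  0.01]
```

In the tool's units: 219 mm / 300 = 0.73, 180 mm / 300 = 0.6.

{"api": "drive_tool", "payload": {
  "rows": [
    [45, [-0.03, 0.15, 0], [0, 0, 0]],
    [45, [-0.06, 0.3, 0], [0, 0, 0]],
    [45, [-0.09, 0.45, 0], [0, 0, 0]],
    [45, [-0.12, 0.6, 0], [0, 0, 0]],
    [45, [-0.1433, 0.73, 0], [0, 0, 0]]
  ]
}}

```text
clock: 12.55
position: [0.4319, -0.2814, 0.1207]
ee_rot: [1.0, -0.002, -0.001, -0.001]
wrist_force: [1.5, -0.7, -2.1]
width: 0.0523
gripper_force: 33.5
```

{"api": "drive_tool", "payload": {
  "rows": [
    [45, [0, 0, 0.1333], [0, 0, 0]],
    [45, [0, 0, 0.24], [0, 0, 0]],
    [45, [0, 0, 0.2767], [0, 0, 0]],
    [45, [0, 0, 0.29], [0, 0, 0]],
    [45, [0, 0, 0.2967], [0, 0, 0]]
  ]
}}

```text
clock: 13.05
position: [0.4343, -0.2799, 0.0328]
ee_rot: [1.0, -0.001, 0.0, 0.0]
wrist_force: [0.2, -0.6, -2.5]
width: 0.0524
gripper_force: 33.3
```

In the tool's units: 1 mm / 300 = 0.0033.

{"api": "drive_tool", "payload": {
  "rows": [
    [45, [0, 0, 0.0033], [0, 0, 0]],
    [45, [0, 0, 0.0033], [0, 0, 0]]
  ]
}}

```text
clock: 13.25
position: [0.4346, -0.2801, 0.0327]
ee_rot: [1.0, -0.001, 0.001, 0.0]
wrist_force: [0.4, 1.1, -0.5]
width: 0.0526
gripper_force: 33.4
```

In the tool's units: 1 mm / 300 = 0.0033.

{"api": "drive_tool", "payload": {
  "rows": [
    [45, [0, 0, 0.0033], [0, 0, 0]],
    [45, [0, 0, 0.0033], [0, 0, 0]]
  ]
}}

```text
clock: 13.45
position: [0.4346, -0.2801, 0.0326]
ee_rot: [1.0, -0.001, 0.001, 0.0]
wrist_force: [-2.3, 3.3, 7.8]
width: 0.0522
gripper_force: 34.5
```

In the tool's units: -100 mm / 300 = -0.3333, -50 mm / 300 = -0.1667.

{"api": "drive_tool", "payload": {
  "rows": [
    [85, [0, 0, 0], [0, 0, 0]],
    [85, [0, 0, 0], [0, 0, 0]],
    [85, [0, 0, 0], [0, 0, 0]],
    [85, [0, 0, -0.1667], [0, 0, 0]],
    [85, [0, 0, -0.3333], [0, 0, 0]]
  ]
}}

```text
clock: 13.95
position: [0.4324, -0.2799, 0.1299]
ee_rot: [1.0, -0.001, -0.003, -0.001]
wrist_force: [2.2, -1.0, 0.1]
width: 0.0851
gripper_force: 0.0
```

In the tool's units: -200 mm / 300 = -0.6667, -160 mm / 300 = -0.5333.

{"api": "drive_tool", "payload": {
  "rows": [
    [85, [0.0533, -0.1333, -0.1667], [0, 0, 0]],
    [85, [0.1, -0.2667, -0.2667], [0, 0, 0]],
    [85, [0.15, -0.4, -0.3667], [0, 0, 0]],
    [85, [0.19, -0.5333, -0.4333], [0, 0, 0]],
    [85, [0.2333, -0.6667, -0.4667], [0, 0, 0]]
  ]
}}

```text
clock: 14.45
position: [0.5022, -0.0868, 0.2703]
ee_rot: [1.0, -0.001, 0.002, 0.0]
wrist_force: [1.6, -0.1, 0.4]
width: 0.0853
gripper_force: 0.0
```

In the tool's units: -100 mm / 300 = -0.3333, -80 mm / 300 = -0.2667.

{"api": "drive_tool", "payload": {
  "rows": [
    [85, [0.0167, -0.1333, 0], [0, 0, 0]],
    [85, [0.0333, -0.2667, 0], [0, 0, 0]],
    [85, [0.0467, -0.3333, 0], [0, 0, 0]],
    [85, [0.0467, -0.3333, 0], [0, 0, 0]],
    [85, [0.0467, -0.3333, 0], [0, 0, 0]]
  ]
}}

```text
clock: 14.95
position: [0.5154, 0.012, 0.2675]
ee_rot: [1.0, -0.001, -0.0, 0.0]
wrist_force: [-1.1, -0.0, 0.6]
width: 0.085
gripper_force: 0.0
```

```bash
python3 - <<'E'
from h import *
o=ctrl.get_obs();im,d=ctrl.get_image('wrist');np.savez('w1.npz',im=im,T=wristT(o));cv2.imwrite('pics/w1.png',im[:,:,::-1]);print(o["position"],o["ee_rot"])
it,_=ctrl.get_image('top');np.savez('top1.npz',im=it);cv2.imwrite('pics/top1.png',cv2.resize(it[145:290,150:500,::-1],None,fx=2.2,fy=2.2))
for n,ci,im,T in[("wrist",ctrl.camera_info('wrist'),im,wristT(o)),("top",ctrl.camera_info('top'),it,ctrl.camera_info('top')["cam_to_world"])]:
  hsv=cv2.cvtColor(im,cv2.COLOR_RGB2HSV);H,S,V=[hsv[:,:,i].astype(int) for i in range(3)]
  for k,m,z in [('white',(S<70)&(V>150),.012),('green',(H>45)&(H<80)&(S>80),.01),('yellow',(H>20)&(H<32)&(S>150)&(V>100),.01),('blue',(H>105)&(H<130)&(S>120),.01),('black',V<50,.036)]:
    for c in blobs(m,200):
      r=rect(cast(ci,c,z,T)); 
      if r[1][0]<130 and .4<r[0][0]<.6: print(n,k,c.mean(0),*r)
E
```

```text
[0.5154 0.012  0.2675] [ 1.     -0.0007 -0.0003  0.0001]
wrist white [367.7714 202.9571] [ 0.4714 -0.0519] (37.760406494140625, 24.605138778686523) 1.855061650276184
wrist white [125.4856 149.9329] [0.5453 0.2832] (118.79132080078125, 103.10658264160156) -2.4625091552734375
wrist green [542.0409 179.2456] [ 0.5079 -0.2958] (98.27910614013672, 53.265045166015625) 74.15115356445312
wrist green [273.2971 150.3714] [0.5469 0.0809] (63.270626068115234, 61.452545166015625) 89.88365936279297
wrist yellow [362.8295 150.8295] [ 0.546  -0.0424] (64.43855285644531, 62.90769958496094) 89.88320922851562
wrist yellow [539.7983 116.0924] [ 0.5909 -0.2768] (50.31367492675781, 42.550662994384766) 1.7601746320724487
wrist blue [534.2088 234.7802] [ 0.4204 -0.3038] (56.66270446777344, 29.33316421508789) -28.266021728515625
wrist blue [512.3125 223.475 ] [ 0.4389 -0.2675] (48.81241226196289, 26.763582229614258) -27.124263763427734
wrist blue [317.8075 192.6211] [0.4879 0.0199] (62.10529327392578, 61.1051139831543) -0.12908935546875
wrist black [317.4397 145.2328] [0.5576 0.0197] (38.08182144165039, 29.089155197143555) -86.74322652816772
wrist black [580.0909 115.7909] [ 0.5895 -0.3087] (42.63618469238281, 33.126556396484375) 64.43836975097656
top white [463.  253.5] [ 0.4309 -0.3042] (55.79551696777344, 52.79970169067383) -89.20323842763901
top green [451.1667 215.0222] [ 0.5149 -0.2838] (58.8123664855957, 47.39969253540039) -89.14138716459274
top blue [311.5729 229.5938] [0.4792 0.0198] (59.885047912597656, 49.03337097167969) -89.16418915987015
```

View pics/w1.png

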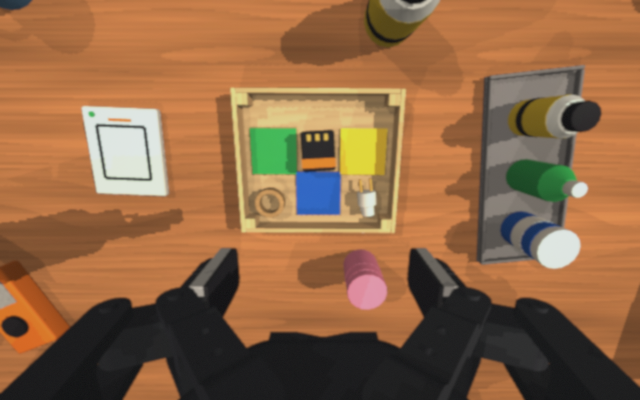

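View pics/top1.png

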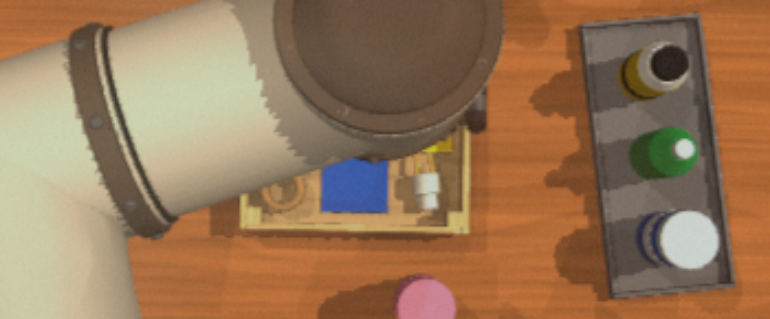

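The wrist view shows all three upright in the tray at (548,117), (545,181) and (540,240), with all three mats clear. The battery is at (318,150), its top roughly (300–337, 130–171). I'll measure the battery's top and the charger's outline.

```bash
python3 - <<'E'
from h import *
f=np.load('w1.npz');im=f['im'];T=f['T'];ci=ctrl.camera_info('wrist')
hsv=cv2.cvtColor(im,cv2.COLOR_RGB2HSV);H,S,V=[hsv[:,:,i].astype(int) for i in range(3)]
m=((V<75)|((H<10)&(S>190)&(V>130))); r=np.zeros_like(m); r[122:172,297:340]=1; m&=r
m=cv2.morphologyEx(m.astype(np.uint8),cv2.MORPH_CLOSE,np.ones((5,5)))
c=max(blobs(m,200),key=len);print("batt",c.min(0),c.max(0),*rect(cast(ci,c,.036,T)))
st=((H<12)&(S>190)&(V>120)&r); 
for c in blobs(st,40): print("stripe",c.mean(0),*rect(cast(ci,c,.036,T)))
m=(V<90); r=np.zeros_like(m); r[118:188,90:160]=1
for c in blobs(m&r,200): print("outline",*rect(cast(ci,c,.012,T)))
it=np.load('top0.npz')['im'];V=it.max(2);r=np.zeros_like(V);r[172:222,165:210]=1;c2=ctrl.camera_info('top')
for c in blobs((V<110)&(r>0),100): print("top outline",*rect(cast(c2,c,.012)))
cv2.imwrite("pics/b1.png",cv2.resize(im[80:245,75:415,::-1],None,fx=2.3,fy=2.3,interpolation=cv2.INTER_CUBIC))
go(.545,.02,.15)
E
```

```text
batt [301 131] [333 157] [0.5578 0.0197] (40.185672760009766, 31.664247512817383) -87.10693597793579
top outline [0.5432 0.2872] (74.3522720336914, 66.17266082763672) -2.2885208129882812
t 15.05 pos [0.5154 0.0111 0.2676] shift [ 29.6  -9.  117.6] turn [ 0.01  0.02 -0.19]
```

View pics/b1.png

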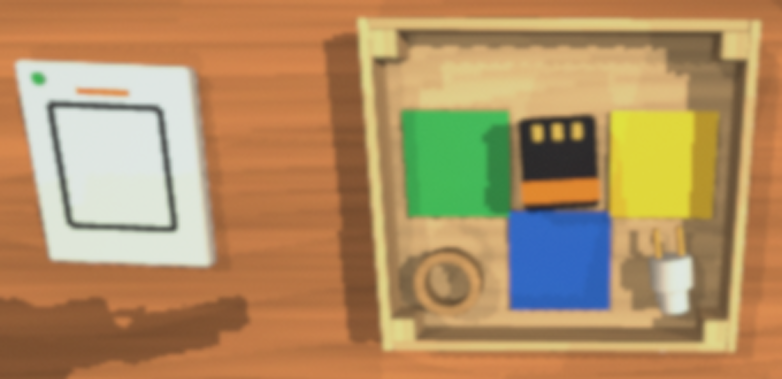

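In the crop the battery's top has corners near (520,116), (597,114), (601,206) and (524,210), so it's turned about +2.7°. The charger outline is at (112,167).

```bash
python3 - <<'E'
from h import *
T=np.load('w1.npz')['T'];ci=ctrl.camera_info('wrist')
q=np.array([[520,116],[597,114],[601,206],[524,210]])/2.3+[75,80]
p=cast(ci,q,.036,T);print(p,p.mean(0),rect(p))
q=np.array([[49,103],[161,107],[176,230],[69,227]])/2.3+[75,80]
p=cast(ci,q,.012,T);print(p.mean(0),rect(p))
go(.545,.02,.15,2.8)
E
```

```text
[[ 0.5751  0.0401  0.036 ]
 [ 0.5761 -0.0023  0.036 ]
 [ 0.5251 -0.0051  0.036 ]
 [ 0.5229  0.039   0.036 ]] [0.5498 0.0179 0.036 ] (array([0.55  , 0.0183]), (52.20323181152344, 44.136024475097656), 2.878183126449585)
[0.5445 0.2856 0.012 ] (array([0.5444, 0.2857]), (73.9808120727539, 65.27822875976562), -2.560882568359375)
t 15.05 pos [0.5154 0.0111 0.2676] shift [ 29.6  -9.  117.6] turn [ 0.01  0.02 -2.99]
```

In the tool's units: 150 mm / 300 = 0.5, 110 mm / 300 = 0.3667, -2.9 degrees / 45 = -0.0644.

{"api": "drive_tool", "payload": {
  "rows": [
    [85, [0.04, -0.01, 0.1167], [0, 0, -0.0222]],
    [85, [0.08, -0.02, 0.2333], [0, 0, -0.0444]],
    [85, [0.1133, -0.0233, 0.3667], [0, 0, -0.0644]],
    [85, [0.1133, -0.0233, 0.5], [0, 0, -0.0644]],
    [85, [0.1133, -0.0233, 0.5], [0, 0, -0.0644]]
  ]
}}

```text
clock: 15.55
position: [0.5455, 0.0166, 0.1123]
ee_rot: [1.0, 0.023, -0.006, 0.001]
wrist_force: [-1.2, -0.7, -0.5]
width: 0.0849
gripper_force: 0.0
```

```bash
python3 -c "
from h import *
go(.5495,.0185,.009,2.9)"
```

```text
t 15.55 pos [0.5455 0.0166 0.1123] shift [  5.4  -1.9 103.3] turn [ 0.12  0.73 -0.32]
```

In the tool's units: 104 mm / 300 = 0.3467, 95 mm / 300 = 0.3167.

{"api": "drive_tool", "payload": {
  "rows": [
    [85, [0.0033, -0.0033, 0.1333], [0, 0, 0]],
    [85, [0.0033, -0.0033, 0.25], [0, 0, 0]],
    [85, [0.0033, -0.0033, 0.3167], [0, 0, 0]],
    [85, [0.0033, -0.0033, 0.3467], [0, 0, 0]],
    [85, [0.0033, -0.0033, 0.3467], [0, 0, 0]]
  ]
}}

```text
clock: 16.05
position: [0.5511, 0.0194, 0.0143]
ee_rot: [1.0, 0.024, 0.0, 0.0]
wrist_force: [0.4, 0.4, -0.7]
width: 0.085
gripper_force: 0.0
```

```bash
python3 -c "
from h import *
go(.5495,.0185,.009,2.9)"
```

```text
t 16.05 pos [0.5511 0.0194 0.0143] shift [-1.7  0.9  5.3] turn [ 0.02 -0.02 -0.16]
```

In the tool's units: 4 mm / 300 = 0.0133, -1 mm / 300 = -0.0033.

{"api": "drive_tool", "payload": {
  "rows": [
    [85, [-0.0033, 0, 0.0133], [0, 0, 0]],
    [60, [-0.0033, 0, 0.0133], [0, 0, 0]],
    [60, [-0.0033, 0, 0.0133], [0, 0, 0]],
    [36, [-0.0033, 0, 0.0133], [0, 0, 0]],
    [36, [-0.0033, 0, 0.0133], [0, 0, 0]]
  ]
}}

```text
clock: 16.55
position: [0.5501, 0.02, 0.0106]
ee_rot: [1.0, 0.024, 0.001, -0.0]
wrist_force: [-0.0, 0.6, 3.6]
width: 0.0436
gripper_force: 32.3
```

{"api": "drive_tool", "payload": {
  "rows": [
    [36, [0, 0, 0], [0, 0, 0]],
    [36, [0, 0, 0], [0, 0, 0]],
    [36, [0, 0, 0], [0, 0, 0]]
  ]
}}

```text
clock: 16.85
position: [0.5502, 0.02, 0.0106]
ee_rot: [1.0, 0.024, 0.001, -0.0]
wrist_force: [-1.7, 0.1, 5.4]
width: 0.0435
gripper_force: 32.5
```

In the tool's units: -100 mm / 300 = -0.3333, -90 mm / 300 = -0.3, 3 degrees / 45 = 0.0667.

{"api": "drive_tool", "payload": {
  "rows": [
    [36, [0, 0, -0.1167], [0, 0, 0]],
    [36, [0, 0, -0.25], [0, 0, 0]],
    [36, [0, -0.0667, -0.3], [0, 0, 0.0222]],
    [36, [0.0033, -0.2, -0.3], [0, 0, 0.0444]],
    [36, [0.0067, -0.3333, -0.3], [0, 0, 0.0667]]
  ]
}}

```text
clock: 17.35
position: [0.5465, 0.1205, 0.1002]
ee_rot: [1.0, -0.004, 0.0, -0.0]
wrist_force: [1.3, -0.1, -1.6]
width: 0.0431
gripper_force: 31.6
```

In the tool's units: -160 mm / 300 = -0.5333, -120 mm / 300 = -0.4, 2.4 degrees / 45 = 0.0533.

{"api": "drive_tool", "payload": {
  "rows": [
    [36, [0, -0.1333, 0], [0, 0, 0.0222]],
    [36, [0, -0.2667, 0], [0, 0, 0.0444]],
    [36, [0, -0.4, 0], [0, 0, 0.0533]],
    [36, [0, -0.5333, 0], [0, 0, 0.0533]],
    [36, [0, -0.5333, 0], [0, 0, 0.0533]]
  ]
}}

```text
clock: 17.85
position: [0.5473, 0.2844, 0.0989]
ee_rot: [1.0, -0.021, 0.0, -0.001]
wrist_force: [-0.0, -1.0, -1.6]
width: 0.0434
gripper_force: 31.7
```

```bash
python3 -c "
from h import *
go(.544,.286,.0166,-2.5)"
```

```text
t 17.85 pos [0.5473 0.2844 0.0989] shift [-3.5 -1.4 82.3] turn [-0.06 -0.05  0.15]
```

In the tool's units: 78 mm / 300 = 0.26, 74 mm / 300 = 0.2467.

{"api": "drive_tool", "payload": {
  "rows": [
    [36, [-0.0067, -0.0033, 0.1167], [0, 0, 0]],
    [36, [-0.01, -0.0033, 0.2167], [0, 0, 0]],
    [36, [-0.01, -0.0033, 0.2467], [0, 0, 0]],
    [36, [-0.01, -0.0033, 0.26], [0, 0, 0]],
    [36, [-0.01, -0.0033, 0.26], [0, 0, 0]]
  ]
}}

```text
clock: 18.35
position: [0.5449, 0.2809, 0.022]
ee_rot: [1.0, -0.023, 0.0, -0.0]
wrist_force: [-0.0, -0.1, -1.4]
width: 0.0433
gripper_force: 31.6
```

```bash
python3 -c "
from h import *
go(.544,.286,.0166,-2.5)"
```

```text
t 18.35 pos [0.5449 0.2809 0.022 ] shift [-1.2 -5.1  5.4] turn [-0.   -0.03 -0.14]
```

In the tool's units: 6 mm / 300 = 0.02, 5 mm / 300 = 0.0167.

{"api": "drive_tool", "payload": {
  "rows": [
    [36, [-0.0033, -0.0133, 0], [0, 0, 0]],
    [36, [-0.0033, -0.0133, 0.01], [0, 0, 0]],
    [36, [-0.0033, -0.0133, 0.0167], [0, 0, 0]],
    [36, [-0.0033, -0.0133, 0.02], [0, 0, 0]],
    [36, [-0.0033, -0.0133, 0.02], [0, 0, 0]]
  ]
}}

```text
clock: 18.85
position: [0.5438, 0.2853, 0.0166]
ee_rot: [1.0, -0.023, 0.0, -0.0]
wrist_force: [-1.6, -0.7, 4.1]
width: 0.0432
gripper_force: 32.3
```

Contact. Release, rise and check.

In the tool's units: -100 mm / 300 = -0.3333, -50 mm / 300 = -0.1667.

{"api": "drive_tool", "payload": {
  "rows": [
    [85, [0, 0, 0], [0, 0, 0]],
    [85, [0, 0, 0], [0, 0, 0]],
    [85, [0, 0, 0], [0, 0, 0]],
    [85, [0, 0, -0.1667], [0, 0, 0]],
    [85, [0, 0, -0.3333], [0, 0, 0]]
  ]
}}

```text
clock: 19.35
position: [0.5428, 0.2841, 0.1148]
ee_rot: [1.0, -0.023, -0.002, 0.002]
wrist_force: [0.7, 0.4, 1.0]
width: 0.0854
gripper_force: 0.0
```

In the tool's units: 175 mm / 300 = 0.5833, 130 mm / 300 = 0.4333, -2.5 degrees / 45 = -0.0556.

{"api": "drive_tool", "payload": {
  "rows": [
    [85, [0, 0.1333, -0.0667], [0, 0, -0.0222]],
    [85, [0, 0.2833, -0.1333], [0, 0, -0.0556]],
    [85, [0, 0.4333, -0.2], [0, 0, -0.0556]],
    [85, [0, 0.5833, -0.2667], [0, 0, -0.0556]],
    [85, [0, 0.5833, -0.2667], [0, 0, -0.0556]]
  ]
}}

```text
clock: 19.85
position: [0.5363, 0.1065, 0.1991]
ee_rot: [1.0, -0.003, 0.003, -0.001]
wrist_force: [0.8, 0.2, 0.9]
width: 0.0848
gripper_force: 0.0
```

```bash
python3 - <<'E'
from h import *
o=ctrl.get_obs();im,d=ctrl.get_image('wrist');np.savez('w2.npz',im=im,T=wristT(o))
cv2.imwrite('pics/w2.png',cv2.resize(im[60:260,50:350,::-1],None,fx=2.6,fy=2.6,interpolation=cv2.INTER_CUBIC));go(.593,-.264,.16)
E
```

```text
t 19.9 pos [0.5361 0.1082 0.1975] shift [ 59.  371.9  37.1] turn [-0.09 -0.19 -0.34]
```

View pics/w2.png

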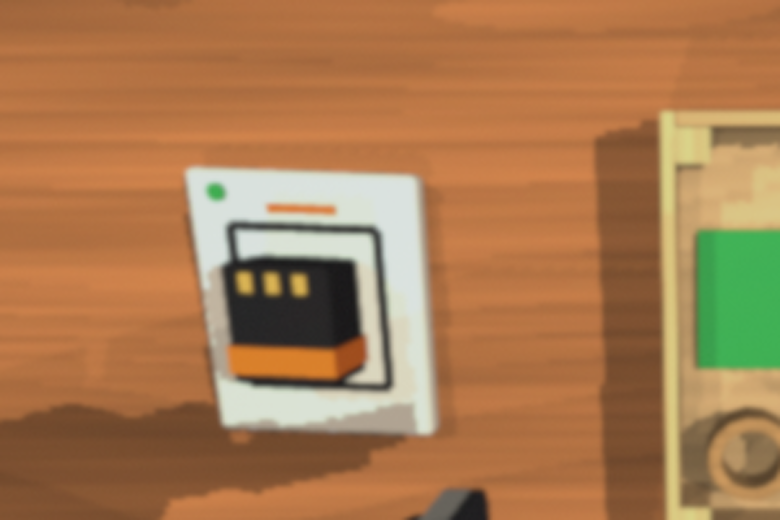

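The battery is on the charger and square with it. Its top centre is near crop (280,321) and the outline's centre near (311,307). I'll work out the offset.

```bash
python3 - <<'E'
from h import *
T=np.load('w2.npz')['T'];ci=ctrl.camera_info('wrist')
k=lambda q:np.array(q)/2.6+[50,60]
a=cast(ci,k([[222,266],[326,262],[334,379],[229,378]]),.042,T);b=cast(ci,k([[230,227],[379,231],[390,387],[243,382]]),.012,T)
print(rect(a),rect(b),rect(a)[0]-rect(b)[0])
# pad: charger edges
c=cast(ci,k([[186,169],[418,176],[436,434],[222,427]]),.012,T);print(rect(c))
E
```

```text
(array([0.545 , 0.2852]), (51.637840270996094, 43.90516662597656), -4.359458923339844) (array([0.5447, 0.2875]), (72.05874633789062, 67.69684600830078), -3.1079940795898438) [ 0.0003 -0.0023]
(array([0.5452, 0.2845]), (117.6353988647461, 100.3038330078125), -2.2733001708984375)
```

The offset is about 2 mm, so the battery is fine. Now the can goes back.

In the tool's units: 240 mm / 300 = 0.8, 192 mm / 300 = 0.64, -0.3 degrees / 45 = -0.0067.

{"api": "drive_tool", "payload": {
  "rows": [
    [85, [0.0267, 0.16, 0], [0, 0, -0.0067]],
    [85, [0.05, 0.32, 0], [0, 0, -0.0067]],
    [85, [0.0767, 0.48, 0], [0, 0, -0.0067]],
    [85, [0.1, 0.64, 0], [0, 0, -0.0067]],
    [85, [0.1267, 0.8, 0], [0, 0, -0.0067]]
  ]
}}

```text
clock: 20.4
position: [0.5733, -0.1307, 0.1948]
ee_rot: [1.0, 0.002, -0.001, -0.0]
wrist_force: [0.9, 0.9, 0.4]
width: 0.0849
gripper_force: 0.0
```

In the tool's units: 131 mm / 300 = 0.4367, 92 mm / 300 = 0.3067.

{"api": "drive_tool", "payload": {
  "rows": [
    [85, [0.0233, 0.1533, 0.0167], [0, 0, 0]],
    [85, [0.0467, 0.3067, 0.05], [0, 0, 0]],
    [85, [0.0667, 0.4367, 0.0833], [0, 0, 0]],
    [85, [0.0667, 0.4367, 0.1167], [0, 0, 0]],
    [85, [0.0667, 0.4367, 0.1167], [0, 0, 0]]
  ]
}}

```text
clock: 20.9
position: [0.5923, -0.2605, 0.1573]
ee_rot: [1.0, 0.001, -0.003, -0.001]
wrist_force: [0.1, -0.9, 0.5]
width: 0.0852
gripper_force: 0.0
```

```bash
python3 -c "
from h import *
go(.594,-.263,.040)"
```

```text
t 20.9 pos [ 0.5923 -0.2605  0.1573] shift [  2.4   2.8 117.2] turn [-0.11  0.32  0.09]
```

In the tool's units: 117 mm / 300 = 0.39, 105 mm / 300 = 0.35.

{"api": "drive_tool", "payload": {
  "rows": [
    [85, [0.0033, 0.0067, 0.1333], [0, 0, 0]],
    [85, [0.0033, 0.0067, 0.2667], [0, 0, 0]],
    [85, [0.0033, 0.0067, 0.35], [0, 0, 0]],
    [85, [0.0033, 0.0067, 0.39], [0, 0, 0]],
    [85, [0.0033, 0.0067, 0.39], [0, 0, 0]]
  ]
}}

```text
clock: 21.4
position: [0.594, -0.2612, 0.0423]
ee_rot: [1.0, 0.002, -0.002, -0.0]
wrist_force: [-0.3, 0.1, 0.1]
width: 0.0849
gripper_force: 0.0
```

{"api": "drive_tool", "payload": {
  "rows": [
    [40, [0, 0, 0], [0, 0, 0]],
    [40, [0, 0, 0], [0, 0, 0]],
    [40, [0, 0, 0], [0, 0, 0]],
    [40, [0, 0, 0], [0, 0, 0]],
    [40, [0, 0, 0], [0, 0, 0]]
  ]
}}

```text
clock: 21.9
position: [0.5957, -0.2629, 0.0459]
ee_rot: [1.0, 0.002, 0.002, 0.0]
wrist_force: [-0.2, 1.8, 5.7]
width: 0.0472
gripper_force: 31.5
```

In the tool's units: -90 mm / 300 = -0.3, -80 mm / 300 = -0.2667.

{"api": "drive_tool", "payload": {
  "rows": [
    [40, [0, 0, -0.1167], [0, 0, 0]],
    [40, [0, 0, -0.25], [0, 0, 0]],
    [40, [0, 0, -0.3], [0, 0, 0]],
    [40, [-0.0267, -0.1333, -0.3], [0, 0, 0]],
    [40, [-0.0533, -0.2667, -0.3], [0, 0, 0]]
  ]
}}

```text
clock: 22.4
position: [0.5775, -0.1828, 0.1337]
ee_rot: [1.0, -0.0, 0.0, -0.0]
wrist_force: [0.7, 1.4, -3.2]
width: 0.0469
gripper_force: 32.3
```

```bash
python3 -c "
from h import *
go(.5465,-.0424,.13)"
```

```text
t 22.4 pos [ 0.5775 -0.1828  0.1337] shift [ -31.  -140.4    3.8] turn [-0.04 -0.03 -0.03]
```

In the tool's units: -140 mm / 300 = -0.4667, -126 mm / 300 = -0.42.

{"api": "drive_tool", "payload": {
  "rows": [
    [40, [-0.03, -0.14, 0], [0, 0, 0]],
    [40, [-0.06, -0.28, 0], [0, 0, 0]],
    [40, [-0.09, -0.42, 0], [0, 0, 0]],
    [40, [-0.0967, -0.4667, 0], [0, 0, 0]],
    [40, [-0.0967, -0.4667, 0], [0, 0, 0]]
  ]
}}

```text
clock: 22.9
position: [0.5482, -0.0413, 0.1337]
ee_rot: [1.0, 0.003, -0.0, -0.0]
wrist_force: [0.3, 0.1, -1.8]
width: 0.047
gripper_force: 32.3
```

In the tool's units: 83 mm / 300 = 0.2767, 82 mm / 300 = 0.2733.

{"api": "drive_tool", "payload": {
  "rows": [
    [40, [0, 0, 0.1167], [0, 0, 0]],
    [40, [0, 0, 0.2167], [0, 0, 0]],
    [40, [0, 0, 0.26], [0, 0, 0]],
    [40, [0, 0, 0.2733], [0, 0, 0]],
    [40, [0, 0, 0.2767], [0, 0, 0]]
  ]
}}

```text
clock: 23.4
position: [0.5481, -0.0443, 0.0509]
ee_rot: [1.0, 0.001, -0.001, 0.0]
wrist_force: [-4.0, 0.6, 7.0]
width: 0.0473
gripper_force: 33.1
```

In the tool's units: 1 mm / 300 = 0.0033.

{"api": "drive_tool", "payload": {
  "rows": [
    [40, [0, 0, 0.0033], [0, 0, 0]],
    [40, [0, 0, 0.0033], [0, 0, 0]]
  ]
}}

```text
clock: 23.6
position: [0.5481, -0.0443, 0.0509]
ee_rot: [1.0, 0.001, -0.001, 0.0]
wrist_force: [-4.7, -0.0, 6.4]
width: 0.0472
gripper_force: 33.2
```

Contact. Release, then on to the bottle at (0.513, -0.271).

{"api": "drive_tool", "payload": {
  "rows": [
    [85, [0, 0, 0], [0, 0, 0]],
    [85, [0, 0, 0], [0, 0, 0]],
    [85, [0, 0, 0], [0, 0, 0]],
    [85, [0, 0, -0.1667], [0, 0, 0]],
    [85, [0, 0, -0.3333], [0, 0, 0]]
  ]
}}

```text
clock: 24.1
position: [0.5481, -0.0433, 0.1495]
ee_rot: [1.0, 0.001, -0.002, 0.001]
wrist_force: [1.2, 0.8, -0.1]
width: 0.0843
gripper_force: 0.0
```

In the tool's units: 185 mm / 300 = 0.6167, 144 mm / 300 = 0.48.

{"api": "drive_tool", "payload": {
  "rows": [
    [85, [0, 0, -0.04], [0, 0, 0]],
    [85, [-0.0267, 0.16, -0.04], [0, 0, 0]],
    [85, [-0.0533, 0.32, -0.04], [0, 0, 0]],
    [85, [-0.08, 0.48, -0.04], [0, 0, 0]],
    [85, [-0.1, 0.6167, -0.04], [0, 0, 0]]
  ]
}}

```text
clock: 24.6
position: [0.5188, -0.2301, 0.1618]
ee_rot: [1.0, 0.001, 0.0, 0.0]
wrist_force: [0.2, -0.3, -0.0]
width: 0.0846
gripper_force: 0.0
```

In the tool's units: 42 mm / 300 = 0.14, -5 mm / 300 = -0.0167.

{"api": "drive_tool", "payload": {
  "rows": [
    [85, [-0.0167, 0.14, 0], [0, 0, 0]],
    [85, [-0.0167, 0.14, 0], [0, 0, 0]],
    [85, [-0.0167, 0.14, 0], [0, 0, 0]]
  ]
}}

```text
clock: 24.9
position: [0.5141, -0.2711, 0.1612]
ee_rot: [1.0, 0.0, -0.0, -0.0]
wrist_force: [-0.6, -0.4, -0.4]
width: 0.0849
gripper_force: 0.0
```

```bash
python3 -c "
from h import *
go(.513,-.271,.037)"
```

```text
t 24.9 pos [ 0.5141 -0.2711  0.1612] shift [ -1.   -0.1 124.2] turn [-0.01  0.02  0.03]
```

In the tool's units: 123 mm / 300 = 0.41, 110 mm / 300 = 0.3667.

{"api": "drive_tool", "payload": {
  "rows": [
    [85, [-0.0033, 0, 0.1333], [0, 0, 0]],
    [85, [-0.0033, 0, 0.2667], [0, 0, 0]],
    [85, [-0.0033, 0, 0.3667], [0, 0, 0]],
    [85, [-0.0033, 0, 0.41], [0, 0, 0]],
    [85, [-0.0033, 0, 0.41], [0, 0, 0]]
  ]
}}

```text
clock: 25.4
position: [0.5128, -0.2689, 0.0371]
ee_rot: [1.0, 0.002, -0.002, -0.0]
wrist_force: [-0.3, 0.3, 0.2]
width: 0.0852
gripper_force: 0.0
```

{"api": "drive_tool", "payload": {
  "rows": [
    [38, [0, 0, 0], [0, 0, 0]],
    [38, [0, 0, 0], [0, 0, 0]],
    [38, [0, 0, 0], [0, 0, 0]],
    [38, [0, 0, 0], [0, 0, 0]],
    [38, [0, 0, 0], [0, 0, 0]]
  ]
}}

```text
clock: 25.9
position: [0.5148, -0.2704, 0.0407]
ee_rot: [1.0, 0.002, 0.002, 0.001]
wrist_force: [-0.2, 0.3, 5.2]
width: 0.0452
gripper_force: 31.1
```

In the tool's units: -160 mm / 300 = -0.5333, -150 mm / 300 = -0.5.

{"api": "drive_tool", "payload": {
  "rows": [
    [38, [0, 0, -0.1167], [0, 0, 0]],
    [38, [0, 0, -0.25], [0, 0, 0]],
    [38, [0, 0, -0.3833], [0, 0, 0]],
    [38, [0.0067, -0.0667, -0.5], [0, 0, 0]],
    [38, [0.02, -0.2, -0.5333], [0, 0, 0]]
  ]
}}

```text
clock: 26.4
position: [0.5209, -0.2115, 0.2031]
ee_rot: [1.0, -0.0, 0.004, 0.001]
wrist_force: [0.7, 1.1, -2.3]
width: 0.0456
gripper_force: 31.9
```

```bash
python3 -c "
from h import *
go(.548,.0809,.19)"
```

```text
t 26.4 pos [ 0.5209 -0.2115  0.2031] shift [  26.8 -292.5   12.7] turn [ 0.12 -0.45 -0.03]
```

In the tool's units: -240 mm / 300 = -0.8, -192 mm / 300 = -0.64.

{"api": "drive_tool", "payload": {
  "rows": [
    [38, [0.0167, -0.16, 0], [0, 0, 0]],
    [38, [0.0333, -0.32, 0], [0, 0, 0]],
    [38, [0.05, -0.48, 0], [0, 0, 0]],
    [38, [0.0667, -0.64, 0], [0, 0, 0]],
    [38, [0.0833, -0.8, 0], [0, 0, 0]]
  ]
}}

```text
clock: 26.9
position: [0.5427, 0.0318, 0.1986]
ee_rot: [1.0, 0.001, -0.0, -0.0]
wrist_force: [1.4, 0.9, -2.2]
width: 0.0453
gripper_force: 31.9
```

In the tool's units: 80 mm / 300 = 0.2667, -53 mm / 300 = -0.1767.

{"api": "drive_tool", "payload": {
  "rows": [
    [38, [0.0133, -0.1767, 0], [0, 0, 0]],
    [38, [0.0133, -0.1767, 0], [0, 0, 0]],
    [38, [0.0133, -0.1767, 0.1333], [0, 0, 0]],
    [38, [0.0133, -0.1767, 0.2667], [0, 0, 0]],
    [38, [0.0133, -0.1767, 0.2667], [0, 0, 0]]
  ]
}}

```text
clock: 27.4
position: [0.5425, 0.0813, 0.1131]
ee_rot: [1.0, 0.001, -0.007, 0.002]
wrist_force: [-1.1, -0.7, -1.9]
width: 0.0453
gripper_force: 31.9
```

```bash
python3 -c "
from h import *
go(.5499,.0809,.0457)"
```

```text
t 27.4 pos [0.5425 0.0813 0.1131] shift [ 8.4  0.1 67.3] turn [0.23 0.77 0.06]
```

In the tool's units: 73 mm / 300 = 0.2433, 71 mm / 300 = 0.2367.

{"api": "drive_tool", "payload": {
  "rows": [
    [38, [0, 0, 0.1167], [0, 0, 0]],
    [38, [0, 0, 0.2], [0, 0, 0]],
    [38, [0, 0, 0.2267], [0, 0, 0]],
    [38, [0, 0, 0.2367], [0, 0, 0]],
    [38, [0, 0, 0.2433], [0, 0, 0]]
  ]
}}

```text
clock: 27.9
position: [0.5488, 0.0833, 0.0473]
ee_rot: [1.0, 0.002, 0.001, -0.0]
wrist_force: [-0.1, 0.1, -1.4]
width: 0.0453
gripper_force: 32.1
```

In the tool's units: 1 mm / 300 = 0.0033.

{"api": "drive_tool", "payload": {
  "rows": [
    [38, [0, 0, 0.0033], [0, 0, 0]],
    [38, [0, 0, 0.0033], [0, 0, 0]]
  ]
}}

```text
clock: 28.1
position: [0.5481, 0.0833, 0.0458]
ee_rot: [1.0, 0.001, 0.001, -0.0]
wrist_force: [-1.0, 0.5, -1.8]
width: 0.0451
gripper_force: 32.1
```

In the tool's units: 2 mm / 300 = 0.0067, 1 mm / 300 = 0.0033.

{"api": "drive_tool", "payload": {
  "rows": [
    [38, [0.0033, 0.0067, 0.0033], [0, 0, 0]],
    [38, [0.0033, 0.0067, 0.0067], [0, 0, 0]],
    [38, [0.0033, 0.0067, 0.0067], [0, 0, 0]]
  ]
}}

```text
clock: 28.4
position: [0.5494, 0.0818, 0.0456]
ee_rot: [1.0, 0.002, 0.001, -0.0]
wrist_force: [-5.3, 2.2, 11.4]
width: 0.0453
gripper_force: 33.5
```

Contact. Release, then on to the jar at (0.434, -0.280).

In the tool's units: -100 mm / 300 = -0.3333, -50 mm / 300 = -0.1667.

{"api": "drive_tool", "payload": {
  "rows": [
    [85, [0, 0, -0.0033], [0, 0, 0]],
    [85, [0, 0, -0.0033], [0, 0, 0]],
    [85, [0, 0, -0.0033], [0, 0, 0]],
    [85, [0, 0, -0.1667], [0, 0, 0]],
    [85, [0, 0, -0.3333], [0, 0, 0]]
  ]
}}

```text
clock: 28.9
position: [0.5474, 0.0804, 0.142]
ee_rot: [1.0, 0.001, -0.002, 0.001]
wrist_force: [2.1, 0.9, 0.5]
width: 0.0848
gripper_force: 0.0
```

In the tool's units: 184 mm / 300 = 0.6133, 138 mm / 300 = 0.46.

{"api": "drive_tool", "payload": {
  "rows": [
    [85, [0, 0, -0.1333], [0, 0, 0]],
    [85, [-0.0467, 0.1533, -0.1333], [0, 0, 0]],
    [85, [-0.0933, 0.3067, -0.1333], [0, 0, 0]],
    [85, [-0.14, 0.46, -0.1333], [0, 0, 0]],
    [85, [-0.1867, 0.6133, -0.1333], [0, 0, 0]]
  ]
}}

```text
clock: 29.4
position: [0.4922, -0.1047, 0.1828]
ee_rot: [1.0, 0.002, 0.0, 0.0]
wrist_force: [1.0, 0.2, -0.1]
width: 0.0848
gripper_force: 0.0
```

In the tool's units: 178 mm / 300 = 0.5933, 138 mm / 300 = 0.46.

{"api": "drive_tool", "payload": {
  "rows": [
    [85, [-0.0533, 0.1533, 0], [0, 0, 0]],
    [85, [-0.1067, 0.3067, 0], [0, 0, 0]],
    [85, [-0.16, 0.46, 0], [0, 0, 0]],
    [85, [-0.1967, 0.5933, 0], [0, 0, 0]],
    [85, [-0.1967, 0.5933, 0], [0, 0, 0]]
  ]
}}

```text
clock: 29.9
position: [0.4328, -0.285, 0.1824]
ee_rot: [1.0, -0.002, -0.0, 0.0]
wrist_force: [0.0, -0.4, 0.0]
width: 0.0849
gripper_force: 0.0
```

```bash
python3 -c "
from h import *
go(.434,-.280,.033)"
```

```text
t 29.9 pos [ 0.4328 -0.285   0.1824] shift [  1.3  -5.1 149.4] turn [ 0.02  0.05 -0.19]
```

In the tool's units: 148 mm / 300 = 0.4933, 130 mm / 300 = 0.4333.

{"api": "drive_tool", "payload": {
  "rows": [
    [85, [0.0033, -0.01, 0.15], [0, 0, 0]],
    [85, [0.0033, -0.01, 0.3], [0, 0, 0]],
    [85, [0.0033, -0.01, 0.4333], [0, 0, 0]],
    [85, [0.0033, -0.01, 0.4933], [0, 0, 0]],
    [85, [0.0033, -0.01, 0.4933], [0, 0, 0]]
  ]
}}

```text
clock: 30.4
position: [0.4334, -0.2773, 0.0318]
ee_rot: [1.0, 0.001, -0.003, -0.001]
wrist_force: [-0.5, 0.6, 0.7]
width: 0.0851
gripper_force: 0.0
```

{"api": "drive_tool", "payload": {
  "rows": [
    [45, [0, 0, 0], [0, 0, 0]],
    [45, [0, 0, 0], [0, 0, 0]],
    [45, [0, 0, 0], [0, 0, 0]],
    [45, [0, 0, 0], [0, 0, 0]],
    [45, [0, 0, 0], [0, 0, 0]]
  ]
}}

```text
clock: 30.9
position: [0.437, -0.2788, 0.0366]
ee_rot: [1.0, 0.002, 0.002, 0.001]
wrist_force: [-0.4, -0.1, 7.3]
width: 0.052
gripper_force: 32.6
```

In the tool's units: -100 mm / 300 = -0.3333, -80 mm / 300 = -0.2667.

{"api": "drive_tool", "payload": {
  "rows": [
    [45, [0, 0, -0.1167], [0, 0, 0]],
    [45, [0, 0, -0.25], [0, 0, 0]],
    [45, [0, 0, -0.3333], [0, 0, 0]],
    [45, [0.02, -0.1333, -0.3333], [0, 0, 0]],
    [45, [0.0467, -0.2667, -0.3333], [0, 0, 0]]
  ]
}}

```text
clock: 31.4
position: [0.4485, -0.1977, 0.1353]
ee_rot: [1.0, -0.001, 0.001, -0.0]
wrist_force: [0.9, -0.3, -3.2]
width: 0.0524
gripper_force: 33.6
```

```bash
python3 -c "
from h import *
go(.489,.0199,.13)"
```

```text
t 31.4 pos [ 0.4485 -0.1977  0.1353] shift [  40.3 -217.7    5.5] turn [-0.05 -0.07 -0.06]
```

In the tool's units: -218 mm / 300 = -0.7267, -180 mm / 300 = -0.6.

{"api": "drive_tool", "payload": {
  "rows": [
    [45, [0.0267, -0.15, -0.0333], [0, 0, 0]],
    [45, [0.0533, -0.3, -0.05], [0, 0, 0]],
    [45, [0.08, -0.45, -0.05], [0, 0, 0]],
    [45, [0.1067, -0.6, -0.05], [0, 0, 0]],
    [45, [0.1333, -0.7267, -0.05], [0, 0, 0]]
  ]
}}

```text
clock: 31.9
position: [0.4876, 0.022, 0.1495]
ee_rot: [1.0, 0.002, -0.001, -0.0]
wrist_force: [-0.0, -0.2, -3.2]
width: 0.0525
gripper_force: 33.5
```

In the tool's units: 102 mm / 300 = 0.34, 95 mm / 300 = 0.3167.

{"api": "drive_tool", "payload": {
  "rows": [
    [45, [0, 0, 0], [0, 0, 0]],
    [45, [0, 0, 0.1333], [0, 0, 0]],
    [45, [0, 0, 0.25], [0, 0, 0]],
    [45, [0, 0, 0.3167], [0, 0, 0]],
    [45, [0, 0, 0.34], [0, 0, 0]]
  ]
}}

```text
clock: 32.4
position: [0.4861, 0.0188, 0.0453]
ee_rot: [1.0, 0.001, -0.003, 0.001]
wrist_force: [-0.8, 0.0, -2.4]
width: 0.0524
gripper_force: 33.5
```

```bash
python3 -c "
from h import *
go(.491,.0199,.0416)"
```

```text
t 32.4 pos [0.4861 0.0188 0.0453] shift [ 5.  -1.1  3.7] turn [0.1  0.35 0.09]
```

In the tool's units: 8 mm / 300 = 0.0267, 6 mm / 300 = 0.02.

{"api": "drive_tool", "payload": {
  "rows": [
    [45, [0.0033, -0.0033, 0.01], [0, 0, 0]],
    [45, [0.0033, -0.0033, 0.02], [0, 0, 0]],
    [45, [0.0033, -0.0033, 0.0267], [0, 0, 0]],
    [45, [0.0033, -0.0033, 0.0267], [0, 0, 0]]
  ]
}}

```text
clock: 32.8
position: [0.4905, 0.0211, 0.0416]
ee_rot: [1.0, 0.002, 0.001, -0.0]
wrist_force: [-1.5, 0.1, 3.1]
width: 0.052
gripper_force: 34.1
```

Contact. Release, rise and check.

{"api": "drive_tool", "payload": {
  "rows": [
    [85, [0, 0, 0], [0, 0, 0]],
    [85, [0, 0, 0], [0, 0, 0]],
    [85, [0, 0, 0], [0, 0, 0]],
    [85, [0, 0, -0.1667], [0, 0, 0]],
    [85, [0, 0, -0.3333], [0, 0, 0]]
  ]
}}

```text
clock: 33.3
position: [0.4887, 0.0204, 0.1396]
ee_rot: [1.0, 0.002, -0.002, 0.001]
wrist_force: [1.9, 1.6, -0.1]
width: 0.0853
gripper_force: 0.0
```

In the tool's units: -140 mm / 300 = -0.4667, -100 mm / 300 = -0.3333.

{"api": "drive_tool", "payload": {
  "rows": [
    [85, [0, 0, -0.1667], [0, 0, 0]],
    [85, [0, 0, -0.3333], [0, 0, 0]],
    [85, [0, 0, -0.4667], [0, 0, 0]],
    [85, [0, 0, -0.4667], [0, 0, 0]],
    [85, [0, 0, -0.4667], [0, 0, 0]]
  ]
}}

```text
clock: 33.8
position: [0.4896, 0.021, 0.2804]
ee_rot: [1.0, 0.001, 0.001, -0.001]
wrist_force: [-1.1, -0.1, -0.9]
width: 0.085
gripper_force: 0.0
```

```bash
python3 - <<'E'
from h import *
o=ctrl.get_obs();im,d=ctrl.get_image('wrist');np.savez('w3.npz',im=im,T=wristT(o));print(o["position"],o["clock"])
cv2.imwrite('pics/w3.png',cv2.resize(im[40:240,100:440,::-1],None,fx=2.3,fy=2.3,interpolation=cv2.INTER_CUBIC))
E
```

```text
[0.4896 0.021  0.2804] 33.8
```

View pics/w3.png

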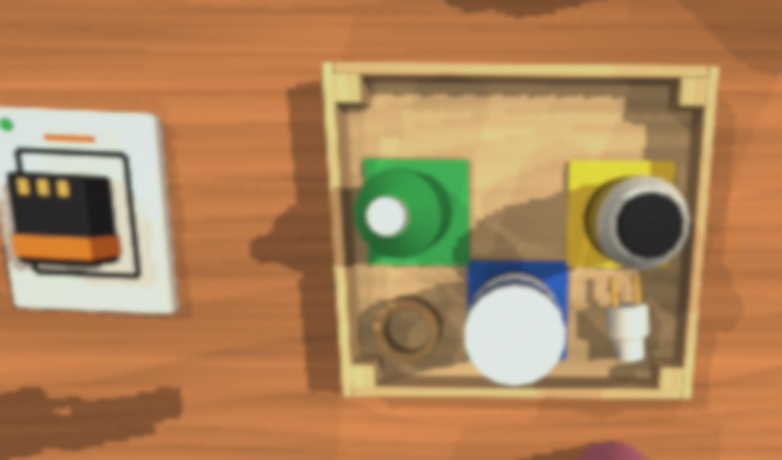

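All three stand on their mats: bottle cap at crop (386,216), can cap at (650,225), jar lid at (515,335).

```bash
python3 - <<'E'
from h import *
T=np.load('w3.npz')['T'];ci=ctrl.camera_info('wrist')
for n,q,z,m in[("can",(650,225),.105,(.546,-.0424)),("bot",(386,216),.108,(.5469,.0809)),("jar",(515,335),.09,(.4879,.0199))]:
    p=cast(ci,np.array(q)/2.3+[100,40],z,T)[0,:2];print(n,p,(p-m)*1000)
E
```

```text
can [ 0.5435 -0.0428] [-2.5402 -0.3637]
bot [0.5474 0.081 ] [0.5096 0.1279]
jar [0.4871 0.0207] [-0.8272  0.8138]
```

All are within 3 mm, so I'm handing in.

```bash
python3 -c "
from bench import ctrl
print(ctrl.finish_job())"
```

```text
the job is handed in; nothing more can be done
None
```

The job is handed in at about 34 s of the 144 s allowed, and the verdict was not shown: the battery pack lies square on the charger about 2 mm off centre, and the can, bottle and jar stand upright within 3 mm of their mat centres by the last wrist-camera view.

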